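# Hold the slipped pivot bolt of a drying lamp behind its bracket

## Task

The arm of the infrared drying lamp has sunk onto a beaker because the nut of its pivot bolt is slack. Reach down into the gap between the bracket and the control box, take the hex head of the pivot bolt by its flats, turn it until the lamp arm is level again, and keep holding it so that it cannot turn back while a colleague tightens the nut: the program finishes with the head still firmly gripped and the arm level. Move the lamp only by the bolt head, without touching the arm or lamp, and do not knock over or push about the glassware, bottles and spanner.

Things in the scene. Friction and masses are not known exactly. Their poses are not given: they have to be found in the camera images.
- lamp_unit: Fixed drying-lamp stand; origin on the bench below the pivot, in the plane of the bracket's rear face. x level, along the pivot bolt from its head (rear, -x) to its nut (front, +x); y level, to the lamp end of the arm; z up. Bracket: upright steel plate, x 0 to 8 mm, y +-28 mm, its rounded top (radius 28 mm about the pivot) ends 228 mm above the bench. The pivot axis is 200 mm above the bench.
- gap_mid (a point): Middle of the gap behind the bracket at pivot height: the stand's x -25 mm, y 0, 200 mm above the bench; axes as the stand's. The gap is 50 mm wide along x (x -50 to 0 mm), open above and at both ends in y. In it lies the bolt head; lower down only a dial (15 mm proud of the box at y -66 mm, 92 mm above the bench) and foot and gusset up to 70 mm above the bench.
- box_top (a point): Middle of the flat top of the white control box, which bounds the gap at the rear: 205 mm above the bench, 140 mm along the stand's x (x -190 to -50 mm) by 200 mm along y; axes as the stand's.
- bolt_head: Steel hex head of the pivot bolt, 24 mm across flats, 14 mm long; origin at its centre, 19 mm behind the bracket's rear face, 200 mm above the bench. x along the bolt to the nut. Turns with the arm: the flats facing its own +y and -y are upright when the arm is level and lean with it otherwise; other flats at 60 degree steps. Between head and bracket: a bush of 18 mm diameter, 12 mm long.
- lamp_pivot (a joint): Angle (rad) of bolt, arm and nut, keyed together, about the stand's x (right-hand): 0 = arm level, negative = lamp end sunk, positive = raised; limits -0.75, 0.35. The nut is slack: the lamp's weight (0.24 to 0.37 N m about the bolt when level) has sunk it onto the beaker, at about -0.35 to -0.6, and sinks it again whenever the head is let go. Friction only 0.04 N m.
- lamp_arm: Lamp arm before the bracket; origin on the pivot axis in the plane of the bracket's rear face; axes as the stand's when level. Aluminium bar 18 mm high, x 10 to 18 mm, along its +y from a 34 mm hub; at y 150 mm a holder reaching 60 mm above the bar's middle line, and a bulb of 80 mm diameter with its flat face 60 mm below it. The hex nut (24 mm) and bolt end reach to x 43 mm.
- sample_beaker: Glass beaker, 50 mm diameter, 70 mm high, standing under the bulb, which lies on its rim; origin at the centre of its underside.
- beaker_b: Glass beaker in front of the lamp, 50 mm diameter, 70 mm high; origin at the centre of its underside.
- beaker_c: Glass beaker in front of the lamp, 50 mm diameter, 70 mm high; origin at the centre of its underside.
- beaker_d: Larger glass beaker in front of the lamp, 66 mm diameter, 90 mm high; origin at the centre of its underside.
- amber_bottle: Amber glass reagent bottle, 72 mm diameter, 150 mm high; origin at the centre of its underside.
- blue_cap_bottle: Clear glass bottle with a blue cap, 68 mm diameter, 130 mm high; origin at the centre of its underside.
- spanner: Steel spanner 190 mm long lying flat on the bench, for the colleague; origin under its middle.
There are look-alikes about, which are no part of the job. Leave any green or pink look-alike of the sample_beaker alone.

How it is judged:
By the outcome, as a careful person would: the job done as asked, in the order asked, and still so for the second after the job is handed in, while the arm keeps its last pose, push and grip.
It also fails if it takes over 29 s, if anything falls off the work surface, if the arm or the gripper's body presses on something with over 40 N, if the wrist force passes 120 N, or if a joint passes its speed limit or range.

## Robot

A 6-joint arm with a two-finger parallel gripper is mounted at the origin on the work surface. World frame = base frame: x ahead of the robot, y to its left, z up, the work surface at z = 0. Lengths are in m, angles in rad, forces in N, time in s.
With the tool pointing down it reaches from about 0.35 to 0.8 m from the base axis. Payload 7.3 kg.
Tool frame: the origin (TCP) lies between the finger pads, 19 mm behind the fingertips; this is the grasp point; z points along the fingers, y is the line along which they close (so a half turn about z gives the same grasp; the last joint's range is limited). The gripper opens to 85 mm and grips with 20 to 120 N. Pads are 22 mm wide; open, the fingers measure 114 mm over their backs; the gripper's body (76 mm by 85 mm) begins 54 mm behind the grasp point. The pads swing forward as they close: fully open they stand 13 mm farther back than shut.
Start: joints at [-1.42, 0.342, 1.524, -0, 1.275, -0.146], TCP at [0.154, -0.502, 0.25] pointing down, gripper open.
Joint ranges: [-2.53, 2.53], [-0.77, 2.02], [0.04, 2.7], [-1, 4.14], [0.28, 2.66], [-3.11, 3.11]. Speed limits (rad/s): [2.57, 2.57, 3.14, 3.14, 3.14, 3.14].

## Interface

Orientations are given as a 3x3 rotation matrix whose columns are the frame's x, y, z axes.
In Python, from bench import arm, get_image, camera_model, ticket gives the robot as it stands. The module is installed in compiled form; this text tells all that it offers.
- The arm moves only by the shell command python3 -m handwheel 'ROWS'. ROWS is JSON, a list of rows, each a list of 7 numbers: the shift along the world's x, y, z each as a share of 15 cm, from -1 to 1, then the turn, a rotation vector about the world's x, y, z each as a share of 90 degrees, from -1 to 1, then the opening, from 0 (shut) to 1 (fully open). In form: [[x, y, z, wx, wy, wz, jaw], ...]. A call has 1 to 10 rows; each row is the pose to reach, as a shift and turn from the pose commanded when the call began; what a row does not reach only later rows make up. A row lasts 1/10 s, in which the tool goes at most 50 mm and 8.59 degrees, less where a joint would pass 70% of its speed; a pose out of reach is approached as far as the arm can. A call with a number of a shift or a turn outside -1 to 1 is refused whole. A call with a gripper value outside its range is refused whole. The fingers move at their own pace and stop on an object; the grip force is fixed at half the most. Time passes only in rows, so rows that repeat a pose let the fingers close. It gives the time, the measured TCP pose, the force, the opening and the grip force at its end, in the units of the state.
- arm.get_state(): the state, without advancing time (a new reading comes with each control period).
- get_image(name): name is "side" or "top" or "wrist"; returns (picture, depth): 400x640x3 uint8, red, green, blue; 400x640 float32, m along the optical axis (not along the pixel's ray), 0 where there is no reading.
- camera_model(name): a dict with "fov_y" (degrees; the focal length in pixels is half the picture's height over the tangent of half this angle, whatever the lens; pixels are square), "cx", "cy" (the principal point, pixels), "k1" (the pictures are not rectified: a ray, as slopes to the right and down, at radius r is drawn at 1 + k1 r^2 times it, then the intrinsics apply), "eye" and "attitude" of the camera in the world. Camera axes: x right, y down, z forward; pixel columns grow to the right and rows downward; lengths in m; the calibration is good to about 2 mm. A picture is of the moment at which its call begins: read the wrist's pose just before it. camera_model takes no time and is no camera call; for the wrist camera it gives the pose at the moment of the call.
- ticket.sign_off(): hands the job in; it is judged then, once.
The state is a dict: "t": time; "joint_positions": joint angles; "joint_vel": joint speeds; "joint_torque": joint torques, N m; "ee_pos": TCP position; "tcp_rot": TCP orientation; "ft_force": force on the tool from outside, world axes, zero at the start; "moment": the same for the moment, N m; "grip_width": finger opening in m; "gripper_force": force on a finger pad.
Only numpy, scipy, OpenCV 4.12 (cv2) and the standard library are available. Lean on these libraries where they do the work, as an engineer would, in place of code of your own. Each camera call takes 0.05 s, during which the arm holds its last target. There are 200 camera calls.

## Working session

There is one attempt and no reset: what is moved stays moved. The work goes in short steps, Python scripts to look and compute and a shell command to move; the robot and the scene stay as the last step left them, time stands still between calls to the robot, and variables do not carry over. Pictures are saved under pics/ and viewed, at most 10 in all, crops included, and the job is handed in when it is done.

```bash
mkdir -p pics
cat > h.py <<'E'
import numpy as np, cv2
from bench import arm, get_image, camera_model, ticket
def K(m):
    f=200/np.tan(np.radians(m["fov_y"])/2); return f,m["cx"],m["cy"],m["k1"]
def cloud(name,save=None):
    m=camera_model(name); im,d=get_image(name)
    f,cx,cy,k1=K(m)
    v,u=np.mgrid[0:400,0:640]; xd=(u-cx)/f; yd=(v-cy)/f
    x,y=xd.copy(),yd.copy()
    for _ in range(20):
        s=1+k1*(x*x+y*y); x,y=xd/s,yd/s
    P=np.stack([x*d,y*d,d],-1)@np.array(m["attitude"]).T+np.array(m["eye"])
    P[d==0]=np.nan
    if save: cv2.imwrite(save,im[...,::-1]); np.savez(save[:-4]+".npz",im=im,d=d,P=P)
    return im,d,P
E
python3 - <<'E'
from h import *
for n in("side","top","wrist"):
    m=camera_model(n); print(n,{k:np.round(v,3).tolist() for k,v in m.items()}); cloud(n,f"pics/{n}0.png")
a=cv2.imread("pics/side0.png");b=cv2.imread("pics/top0.png")
s=arm.get_state(); print(s["t"],s["ee_pos"],np.round(s["tcp_rot"],3))
E
```

```text
side {'fov_y': 50.745, 'cx': 315.205, 'cy': 208.272, 'k1': -0.061, 'eye': [0.189, 0.624, 0.7], 'attitude': [[-0.879, -0.274, 0.391], [-0.477, 0.502, -0.721], [0.001, -0.82, -0.572]]}
top {'fov_y': 47.886, 'cx': 324.115, 'cy': 197.33, 'k1': 0.032, 'eye': [0.472, -0.09, 1.345], 'attitude': [[0.003, -0.995, 0.095], [-1.0, -0.002, 0.01], [-0.01, -0.095, -0.995]]}
wrist {'fov_y': 69.903, 'cx': 315.088, 'cy': 203.866, 'k1': -0.038, 'eye': [0.222, -0.48, 0.373], 'attitude': [[0.292, -0.918, -0.269], [-0.956, -0.281, -0.08], [-0.002, 0.281, -0.96]]}
0.15 [ 0.15351679 -0.50177618  0.24950433] [[ 0.956  0.292 -0.   ]
 [ 0.292 -0.956  0.001]
 [ 0.    -0.001 -1.   ]]
```

View pics/side0.png

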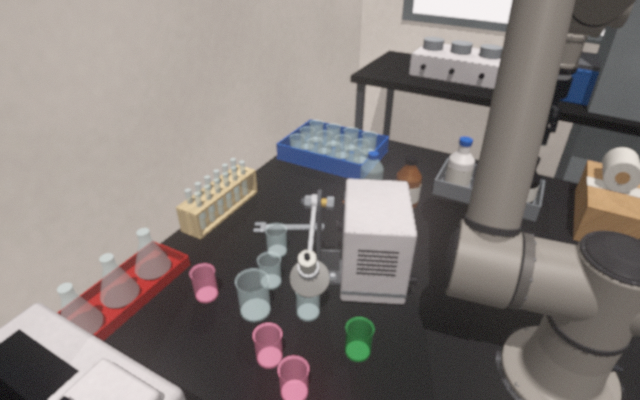

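View pics/top0.png

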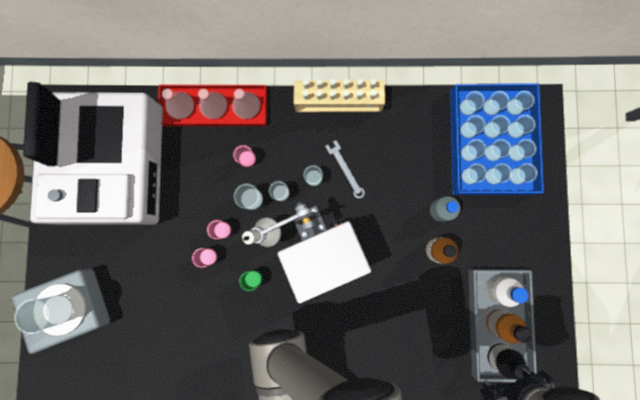

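The side view shows the box (378,235) and the lamp bulb at (308,278) on the sample beaker. In the top view the box is at (325,262), the bracket and nut at (312,220), and the bulb at (258,236). The glassware is on the far side, with a green look-alike at (250,280) and pink ones at (219,230), (205,257) and (245,156).

Run:
```python
from h import *
z=np.load("pics/top0.npz"); P=z["P"]; im=z["im"]
m=(np.abs(P[...,2]-.205)<.012)&(im.min(-1)>150); m[:, :260]=0; m[:,400:]=0
n,l,s,c=cv2.connectedComponentsWithStats(m.astype(np.uint8)); i=1+np.argmax(s[1:,4]); q=P[l==i]
print("area",len(q),"z",np.median(q[:,2]))
r=cv2.minAreaRect((q[:,:2]*1000).astype(np.float32)); print(r); print(cv2.boxPoints(r).round(1))
# side view too
z2=np.load("pics/side0.npz"); P2=z2["P"]; m=(np.abs(P2[...,2]-.205)<.008)&(z2["im"].min(-1)>120);m[:,:330]=0;m[:,425:]=0
n,l,s,c=cv2.connectedComponentsWithStats(m.astype(np.uint8)); i=1+np.argmax(s[1:,4]); q2=P2[l==i]
r2=cv2.minAreaRect((q2[:,:2]*1000).astype(np.float32)); print(r2,np.median(q2[:,2]),cv2.boxPoints(r2).round(1))
cr=cv2.resize(z["im"][185:310,200:400,::-1],None,fx=4,fy=4,interpolation=cv2.INTER_CUBIC); cv2.imwrite("pics/top0c.png",cr)
```

```text
area 4378 z 0.20356655334516927
((418.69903564453125, -78.64639282226562), (138.98162841796875, 199.24252319335938), 23.47890853881836)
[[ 315.3  -15. ]
 [ 394.7 -197.7]
 [ 522.1 -142.3]
 [ 442.7   40.4]]
((419.9144592285156, -76.48234558105469), (138.874755859375, 204.69647216796875), 23.904573440551758) 0.20509248533210278 [[ 315.   -11.1]
 [ 397.9 -198.2]
 [ 524.9 -141.9]
 [ 441.9   45.2]]
```

View pics/top0c.png

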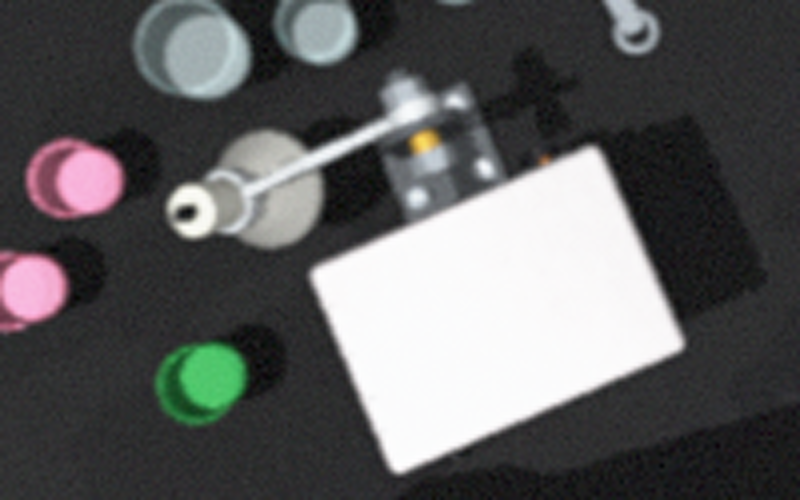

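Lookalikes for the bolt head (top-view px): the nut at about (301,208) in front of the arm, the orange bush at (306,220), the dial and its knob at (336,225), and the grey hex between bush and box at (307,224). I choose the grey hex, because it is behind the bracket, in the gap. Next I measure the pivot's y and the arm angle.

Run:
```python
from h import *
psi=np.radians(23.6); ex=np.array([np.cos(psi),np.sin(psi),0]); ey=np.array([-np.sin(psi),np.cos(psi),0]); c=np.array([.4193,-.0775,0])
for n in("top","side"):
    z=np.load(f"pics/{n}0.npz"); P=z["P"]-c; im=z["im"].astype(int)
    X=P@ex*1000-120; Y=P@ey*1000; Z=P[...,2]*1000   # stand x; Y rel box centre
    m=(X>-48)&(X<60)&(Z>150)&(Z<290)&(np.abs(Y)<230)
    print(n,m.sum())
    for name,mm in dict(bar=m&(X>3)&(X<25)&(Y>35)&(Y<115),head=m&(X<-8)&(X>-32)&(Z>195)&(Z<222),brk=m&(X>-5)&(X<12)&(Z>205),nut=m&(X>22)&(X<48)&(Z>185)).items():
        if mm.sum()<4: continue
        v,u=np.where(mm); print(name,mm.sum(),"px",u.mean().round(),v.mean().round(),"X",np.percentile(X[mm],[5,50,95]).round(),"Y",np.percentile(Y[mm],[5,50,95]).round(),"Z",np.percentile(Z[mm],[5,50,95]).round())
        if name=="bar":
            from numpy import polyfit; p=polyfit(Y[mm],Z[mm],1); print("slope",p,np.arctan(p[0]))
    if n=="top":
        for v in range(203,232,2): print(v,[(int(X[v,u]),int(Y[v,u]),int(Z[v,u])) for u in range(296,316,3)])
```

```text
top 698
bar 101 px 277.0 225.0 X [ 9. 12. 16.] Y [ 39.  75. 109.] Z [156. 173. 189.]
slope [ -0.44817125 205.95796895] -0.4213320960427171
head 80 px 308.0 224.0 X [-28. -19. -10.] Y [-13.  -2.  10.] Z [200. 208. 213.]
brk 101 px 304.0 216.0 X [-2.  3. 11.] Y [-24.  -2.  21.] Z [208. 218. 227.]
nut 67 px 299.0 207.0 X [23. 30. 39.] Y [-14.  -1.  11.] Z [197. 207. 212.]
203 [(64, 12, -7), (39, -2, 210), (36, -8, 201), (53, -12, 0), (50, -21, -3), (46, -29, -1), (43, -37, -5)]
205 [(58, 14, 2), (35, 0, 203), (31, -7, 210), (29, -13, 195), (44, -18, -3), (41, -27, -4), (37, -35, -2)]
207 [(53, 16, -3), (29, 1, 211), (26, -5, 209), (23, -12, 208), (39, -16, -7), (35, -24, -3), (31, -32, 6)]
209 [(28, 11, 202), (24, 3, 212), (21, -3, 212), (18, -10, 212), (16, -17, 205), (29, -22, 6), (24, -30, 19)]
211 [(42, 21, -2), (20, 5, 213), (16, -1, 218), (13, -8, 216), (11, -15, 207), (23, -20, 8), (5, -28, 204)]
213 [(36, 23, 1), (15, 7, 209), (12, 0, 217), (9, -6, 215), (5, -13, 221), (3, -20, 220), (0, -26, 211)]
215 [(15, 17, 193), (11, 9, 209), (8, 2, 212), (3, -4, 227), (1, -11, 225), (-1, 
[... 547 characters left out ...]
-26, -14, 199)]
227 [(-1, 39, 0), (-6, 31, 13), (-9, 23, 10), (-22, 7, 209), (-25, 0, 206), (-28, -5, 199), (-23, -9, 12)]
229 [(-7, 42, -2), (-11, 33, 8), (-14, 25, 8), (-26, 9, 204), (-21, 9, 6), (-27, 0, 69), (-29, -7, 10)]
231 [(-12, 44, 0), (-16, 36, 4), (-20, 27, 11), (-23, 19, 7), (-27, 11, 7), (-30, 3, 10), (-34, -4, 12)]
side 1061
bar 162 px 312.0 233.0 X [10. 14. 18.] Y [ 38.  73. 106.] Z [161. 175. 192.]
slope [ -0.42415764 206.88857942] -0.4011569472193478
head 99 px 330.0 202.0 X [-26. -19.  -9.] Y [-5.  7. 13.] Z [198. 207. 213.]
brk 110 px 319.0 199.0 X [-2.  3. 11.] Y [-7. 12. 27.] Z [206. 217. 228.]
nut 121 px 306.0 208.0 X [22. 29. 41.] Y [ -4.   8. 151.] Z [186. 205. 213.]
```

```bash
python3 -m handwheel '[[0,0,0.33,0,0,0.073,1],[0.4,0.5,0.53,0,0,0.073,1],[0.8,1,0.53,0,0,0.073,1],[0.8,1,0.53,0,0,0.073,1],[0.8,1,0.53,0,0,0.073,1],[0.8,1,0.53,0,0,0.073,1]]'
python3 -m handwheel '[[0.8,1,0,0,0,0,1],[0.8,1,0,0,0,0,1],[0.8,1,0,0,0,0,1],[0.8,1,0,0,0,0,1],[0.8,1,0,0,0,0,1]]'
```

```text
t: 0.75
ee_pos: [0.2761, -0.3484, 0.3304]
tcp_rot: [[0.914, 0.405, 0.002], [0.405, -0.914, -0.0], [0.002, 0.001, -1.0]]
ft_force: [-0.3, -0.6, 0.5]
grip_width: 0.0852
gripper_force: 0.0
t: 1.25
ee_pos: [0.3956, -0.1988, 0.3293]
tcp_rot: [[0.914, 0.405, 0.001], [0.405, -0.914, 0.001], [0.001, -0.001, -1.0]]
ft_force: [-0.4, -1.0, 0.8]
grip_width: 0.0853
gripper_force: 0.0
```

```bash
python3 -m handwheel '[[0.65,1,0,-0.1,-0.04,0,1],[0.65,1,0,-0.2,-0.09,0,1],[0.65,1,0,-0.251,-0.11,0,1],[0.65,1,0,-0.251,-0.11,0,1],[0.65,1,0,-0.251,-0.11,0,1]]'
python3 -m handwheel '[[0,0.35,-0.2,0,0,0,1],[0,0.35,-0.2,0,0,0,1],[0,0.35,-0.2,0,0,0,1]]'
python3 - <<'E'
from h import *
s=arm.get_state(); m=camera_model("wrist"); im,d,P=cloud("wrist","pics/w1.png")
print(s["ee_pos"],np.array(m["eye"]))
psi=np.radians(23.6); ex=np.array([np.cos(psi),np.sin(psi),0]); ey=np.array([-np.sin(psi),np.cos(psi),0]); c=np.array([.4193,-.0775,0])
Q=P-c; X=Q@ex*1000-120;Y=Q@ey*1000;Z=P[...,2]*1000
for n,mm in dict(head=(X<-10)&(X>-35)&(Z>185)&(Z<225)&(abs(Y)<30),brk=(X>-8)&(X<14)&(Z>205)&(Z<235)&(abs(Y)<40),bar=(X>5)&(X<25)&(Y>30)&(Y<120)&(Z>140)).items():
    if mm.sum()<5: continue
    v,u=np.where(mm); print(n,mm.sum(),u.mean(),v.mean(),*[np.percentile(A[mm],[2,20,50,80,98]).round(1) for A in(X,Y,Z)])
    if n=="bar":print(np.arctan(np.polyfit(Y[mm],Z[mm],1)[0]))
E
```

```text
t: 1.75
ee_pos: [0.4926, -0.0488, 0.3287]
tcp_rot: [[0.914, 0.368, 0.169], [0.405, -0.831, -0.381], [0.0, 0.417, -0.909]]
ft_force: [0.2, -0.1, -1.0]
grip_width: 0.0852
gripper_force: 0.0
t: 2.05
ee_pos: [0.4906, 0.0001, 0.2984]
tcp_rot: [[0.916, 0.366, 0.165], [0.401, -0.832, -0.383], [-0.003, 0.417, -0.909]]
ft_force: [0.1, 0.0, 0.4]
grip_width: 0.0854
gripper_force: 0.0
[4.90627979e-01 1.18519979e-04 2.98413957e-01] [0.53606046 0.07688787 0.41081571]
head 585 314.02222222222224 204.56581196581197 [-25.2 -22.2 -16.9 -11.9 -10.5] [-9.2 -3.5  4.2  9.1 12.5] [198.2 205.1 210.5 212.  213.1]
brk 1198 317.0409015025042 178.6661101836394 [-6.9  2.7  7.   8.9 13.6] [-20.8  -6.3   5.5  16.4  25.6] [205.6 211.4 218.  225.9 227.9]
bar 1550 209.14064516129034 164.04774193548388 [10.7 12.6 15.6 18.  21.7] [ 32.   49.1  78.2 106.4 119.1] [144.2 160.1 172.6 185.8 194.6]
-0.4410393884213371
```

View pics/w1.png

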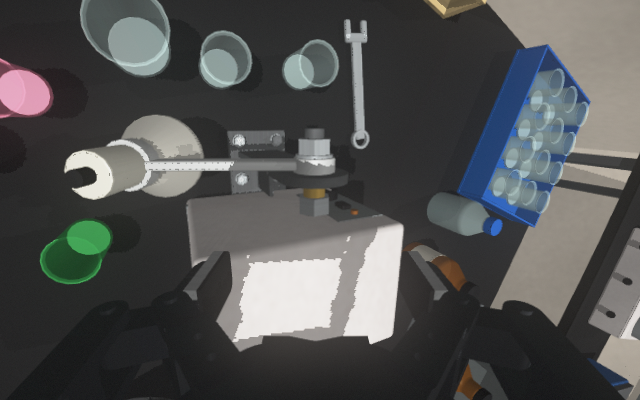

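Wrist view: the grey hex head is at (314,205) behind the orange bush (315,192). It sits between the open fingers at (210,275) and (428,275), with the box top below it in the picture. This confirms the choice, so I compute the offset in the tool frame.

Run:
```python
from h import *
s=arm.get_state(); p=np.array(s["ee_pos"]);R=np.array(s["tcp_rot"]); z=np.load("pics/w1.npz");P=z["P"]
T=((P-p)@R)*1000
psi=np.radians(23.6); ex=np.array([np.cos(psi),np.sin(psi),0]); c=np.array([.4193,-.0775,0]); X=(P-c)@ex*1000-120
m=np.zeros(X.shape,bool); m[192:220,295:335]=1
m&=(X<-13)&(X>-28)&(P[...,2]>.19)
print(m.sum(),*[np.percentile(T[m][:,i],[1,5,50,95,99]).round(1) for i in range(3)])
for v in range(196,216,3):
    r=np.where(m[v])[0]
    if len(r): print(v,r.min(),r.max(),T[v,r.min()].round(1),T[v,r.max()].round(1),X[v,r].mean().round(1))
# box front edge X, bracket rear in wrist view
b=(abs(P[...,2]-.205)<.004)&(z["im"].min(-1)>90)&(X<-40)&(X>-100); print("box X max",np.percentile(X[b],[95,99]), "bracket rear", np.percentile(X[(P[...,2]>.205)&(P[...,2]<.226)&(X>-8)&(X<12)],[1,10]))
h=p+R@np.array([0,0,.11]); print(h)
```

```text
425 [-2.  -1.3  4.3  9.8 10.4] [-14.3 -13.4  -2.8   7.8   8.7] [ 93.8  94.6  97.6 100.8 101.7]
199 300 327 [ 10.3 -14.2 101.3] [ 10.3   7.8 101.2] -13.2
202 300 328 [  8.1 -14.2  99.8] [  8.    8.6 100.7] -14.7
205 300 328 [  5.6 -14.2  99.7] [ 5.7  8.6 99.5] -17.2
208 300 328 [  2.7 -14.3 101.1] [  2.8   8.7 101. ] -19.8
211 300 328 [ 1.000e-01 -1.430e+01  1.011e+02] [  0.2   8.7 100.8] -22.4
214 304 324 [ -2.  -11.   99.5] [-1.7  5.4 98.9] -24.7
box X max [-51.65460413 -50.40178935] bracket rear [-7.60079304  0.7207679 ]
[ 0.50933286 -0.04276708  0.19945976]
```

```bash
python3 -m handwheel '[[0.015,0.024,-0.007,0,0,0,1],[0.059,-0.078,-0.25,0,0,0,1],[0.103,-0.18,-0.492,0,0,0,1],[0.136,-0.257,-0.674,0,0,0,1],[0.136,-0.257,-0.674,0,0,0,1],[0.136,-0.257,-0.674,0,0,0,1]]'
python3 - <<'E'
from h import *
s=arm.get_state(); p=np.array(s["ee_pos"]);R=np.array(s["tcp_rot"]); im,d,P=cloud("wrist","pics/w2.png")
print(R.round(3), s["ft_force"])
T=((P-p)@R)*1000
m=(abs(T[...,2])<22)&(abs(T[...,1])<20)&(abs(T[...,0]-0)<14)
v,u=np.where(m);print(m.sum(),u.min(),u.max(),v.min(),v.max(),*[np.percentile(T[m][:,i],[2,5,50,95,98]).round(1) for i in range(3)])
E
```

```text
t: 2.7
ee_pos: [0.5119, -0.0391, 0.1994]
tcp_rot: [[0.917, 0.361, 0.167], [0.398, -0.833, -0.383], [0.001, 0.418, -0.909]]
ft_force: [0.4, -0.2, -0.0]
grip_width: 0.0856
gripper_force: 0.0
[[ 0.917  0.361  0.167]
 [ 0.398 -0.833 -0.383]
 [ 0.001  0.418 -0.909]] [ 0.36025749 -0.15258783 -0.03364874]
1780 289 341 263 303 [-5.6 -5.   3.   8.7  9.4] [-12.1 -11.3  -0.6   9.9  10.8] [-14.9 -14.5 -10.9  -7.5  -6.2]
```

View pics/w2.png

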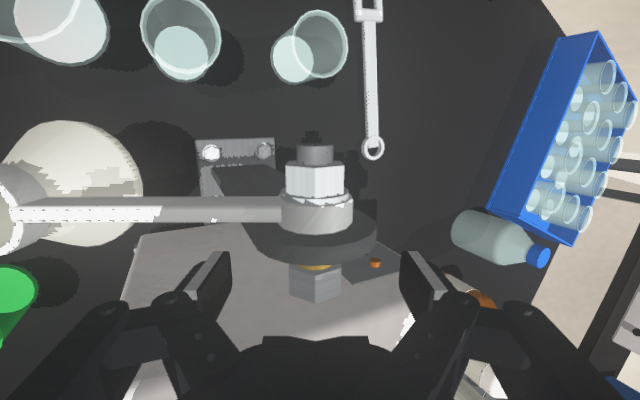

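The head at (315,283) is centred between the pads (218 and 412) at the grasp depth. I close the gripper.

```bash
python3 -m handwheel '[[0.005,0,0,0,0,0,0],[0.005,0,0,0,0,0,0],[0.005,0,0,0,0,0,0],[0.005,0,0,0,0,0,0],[0.005,0,0,0,0,0,0],[0.005,0,0,0,0,0,0],[0.005,0,0,0,0,0,0],[0.005,0,0,0,0,0,0]]'
```

```text
t: 3.55
ee_pos: [0.5126, -0.0384, 0.1994]
tcp_rot: [[0.916, 0.363, 0.169], [0.4, -0.832, -0.383], [0.002, 0.419, -0.908]]
ft_force: [-1.6, -1.5, 5.2]
grip_width: 0.0226
gripper_force: 58.8
```

```bash
python3 -m handwheel '[[0,0,0,0.03,0.013,0,0],[0,0,0,0.06,0.026,0,0],[0,0,0,0.09,0.039,0,0],[0,0,0,0.12,0.052,0,0],[0,0,0,0.12,0.052,0,0]]'
python3 - <<'E'
from h import *
psi=np.radians(23.6); ex=np.array([np.cos(psi),np.sin(psi),0]); ey=np.array([-np.sin(psi),np.cos(psi),0]); c=np.array([.4193,-.0775,0])
s=arm.get_state();R=np.array(s["tcp_rot"]);print("tool tilt",np.arctan2(R[:,2]@ey,-R[2,2]),s["moment"],s["grip_width"])
im,d,P=cloud("wrist","pics/w3.png")
Q=P-c; X=Q@ex*1000-120;Y=Q@ey*1000;Z=P[...,2]*1000
mm=(X>8)&(X<20)&(Y>30)&(Y<110)&(Z>140)&(Z<225); print(mm.sum(),np.arctan(np.polyfit(Y[mm],Z[mm],1)))
E
```

```text
t: 4.05
ee_pos: [0.5125, -0.0383, 0.1994]
tcp_rot: [[0.917, 0.388, 0.091], [0.399, -0.894, -0.203], [0.003, 0.222, -0.975]]
ft_force: [-3.1, 3.2, 8.8]
grip_width: 0.0227
gripper_force: 60.5
tool tilt -0.22419404435811577 [0.17086832 0.33623531 0.03551906] 0.022672403630843194
4873 [-0.29767081  1.56605186]
```

```bash
python3 -m handwheel '[[0,0,0,0.03,0.013,0,0],[0,0,0,0.06,0.026,0,0],[0,0,0,0.09,0.039,0,0],[0,0,0,0.12,0.052,0,0],[0,0,0,0.131,0.057,0,0],[0,0,0,0.131,0.057,0,0],[0,0,0,0.131,0.057,0,0]]'
cat > ang.py <<'E'
from h import *
import sys
psi=np.radians(23.6); ex=np.array([np.cos(psi),np.sin(psi),0]); ey=np.array([-np.sin(psi),np.cos(psi),0]); c=np.array([.4193,-.0775,0])
s=arm.get_state();R=np.array(s["tcp_rot"]);print("t",s["t"],"tilt",np.arctan2(R[:,2]@ey,-R[2,2]).round(4),s["moment"],s["grip_width"],s["ft_force"])
for n in("wrist","top","side"):
    im,d,P=cloud(n,f"pics/{n}{sys.argv[1]}.png")
    Q=P-c; X=Q@ex*1000-120;Y=Q@ey*1000;Z=P[...,2]*1000
    mm=(X>8)&(X<20)&(Y>30)&(Y<115)&(Z>130)&(Z<235)
    yb=np.arange(30,115,5); idx=np.digitize(Y[mm],yb)
    pts=[(Y[mm][idx==i].mean(),np.percentile(Z[mm][idx==i],90),np.percentile(Z[mm][idx==i],10)) for i in range(1,len(yb)) if (idx==i).sum()>4]
    pts=np.array(pts)
    if len(pts)>3: print(n,mm.sum(),"p90 top fit",np.polyfit(pts[:,0],pts[:,1],1).round(3),"low",np.polyfit(pts[:,0],pts[:,2],1).round(3))
E
python3 ang.py 4
```

```text
t: 4.8
ee_pos: [0.5125, -0.0382, 0.1993]
tcp_rot: [[0.917, 0.399, 0.003], [0.399, -0.917, -0.001], [0.002, 0.002, -1.0]]
ft_force: [-1.7, 1.3, 7.8]
grip_width: 0.0229
gripper_force: 60.9
t 4.8 tilt -0.0023 [-0.1439097   0.23850392 -0.04643901] 0.02294822285710893 [-1.69996122  1.26917728  7.78582015]
wrist 5381 p90 top fit [ -0.    209.501] low [ -0.22  210.958]
side 71 p90 top fit [1.00000e-03 2.09424e+02] low [1.22000e-01 1.98418e+02]
```

```bash
python3 -m handwheel '[[0,0,0,0,0,0,0],[0,0,0,0,0,0,0],[0,0,0,0,0,0,0],[0,0,0,0,0,0,0],[0,0,0,0,0,0,0],[0,0,0,0,0,0,0],[0,0,0,0,0,0,0],[0,0,0,0,0,0,0],[0,0,0,0,0,0,0],[0,0,0,0,0,0,0]]'; python3 ang.py 5
```

```text
t: 5.95
ee_pos: [0.5125, -0.0382, 0.1994]
tcp_rot: [[0.917, 0.4, 0.003], [0.4, -0.917, -0.002], [0.002, 0.003, -1.0]]
ft_force: [-1.5, 0.5, 8.6]
grip_width: 0.0227
gripper_force: 60.9
t 5.95 tilt -0.0028 [-0.24951288  0.22823761 -0.03765859] 0.022668364724076587 [-1.54451921  0.48033058  8.60532211]
wrist 5407 p90 top fit [ -0.    209.467] low [ -0.23  211.203]
side 72 p90 top fit [-1.00000e-03  2.09688e+02] low [1.26000e-01 1.98279e+02]
```

View pics/wrist5.png

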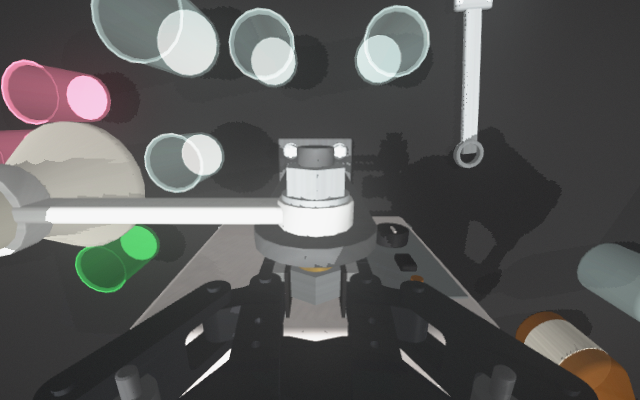

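View pics/side5.png

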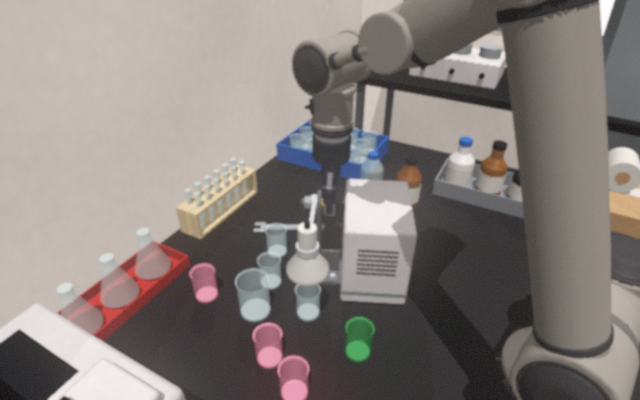

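The hex head at (315,285) is held by its flats and the bar is level, with its top at 209.5 mm along its length. The sample beaker (308,300) stands free below the bulb, and everything else is unmoved.

```bash
python3 -c "
from bench import ticket
print(ticket.sign_off())"
```

```text
the job is handed in; nothing more can be done
None
```

The lamp arm is level and the job is handed in, with the pivot bolt's head still held by its flats at about 60 N; camera views showed the arm steady for a second before hand-in and the glassware, bottles and spanner undisturbed.

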